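Clear a heat sink out of the test jig, then shut its lid

TASK

A finned heat sink has been left lying on the board in the open test jig, under the ring light. Take it out and lay it flat, fins up, in the tray without dropping it; then swing the jig's lid shut and press down on it firmly with the fingers, about 10 to 20 N for half a second and never above 40 N, so that it is fully home. Do not bump the ring light, do not shut the lid on the heat sink, and leave the bottle, spool and multimeter where they are.

Things in the scene. Friction and masses are not known exactly. Their poses are not given: they have to be found in the camera images.
- heat_sink: loose bare aluminium heat sink, a 36 (x) by 100 (y) by 8 mm base with 5 lengthwise upright fins, 34 mm tall overall, about 0.2 kg. Origin: centre of its underside; y along its 100 mm length, z up through the fins. Grip it across its 36 mm width (outer fins flush with the base's sides). It starts on the jig's board, within 15 mm of the middle.
- jig: fixed test jig, a black block 200 mm (x) by 140 mm (y) with a green circuit board as its bed, bed top 43 mm above the table. At its two ends (x = -95 and +95 mm) stand rails 10 mm wide, tops at 62 mm; its two sides (y) are open. The lid is hinged on the +y side. Origin: centre of its underside, on the table; z up.
- lid (a joint): the jig's lid hinge, rad: 0 = shut (lid lies level on the rails), grows as it opens, about 1.57 = upright, stop at 2.2 (leaning outward to +y of the jig). It stays where it is left: a stiff hinge, about 3 to 6 N at the free edge moves it.
- lid_hinge (a point): point on the lid's hinge line (which runs along the jig's x), middle of its length: at jig x 0, y +70, z 62 mm. The lid is an aluminium plate 200 mm along the hinge, 8 mm thick, reaching 137 mm from the hinge line, plus the tab; its underside is in the plane of the hinge line, so that shut its top is 70 mm above the table.
- lid_tab (a point): middle of the upper (outer) face of the black tab, 50 mm wide and 22 mm long, in the middle of the lid's free edge, 147 mm from the hinge line. Shut, it is at jig x 0, y -77, z 70 mm. The lid may be pushed and pressed anywhere, best near the free edge.
- ring_light: fixed white ring light over the jig: outer diameter 140, inner 92 mm, underside 235 mm and top 259 mm above the table. It bars an upright tool from the heat sink; one tilted 35 to 45 degrees (wrist leaning to the jig's -y side, opposite the hinge) can. Origin: on the table under the ring's centre. A bar runs to an 18 mm post, 267 mm tall, at x +170, y +30 mm, on a 90 mm square foot.
- tray: fixed open grey plastic tray, 150 mm (x) by 200 mm (y), 30 mm high, walls and floor 5 mm. Origin: centre of its underside; z up.
- bottle: bystander: white closed bottle, 60 mm in diameter, 130 mm tall. Origin: centre of its underside.
- spool: bystander: steel-grey solder spool standing on end, 60 mm in diameter, 56 mm tall. Origin: centre of its underside.
- multimeter: bystander: black multimeter lying flat, 160 mm (x) by 80 mm (y), 34 mm high. Origin: centre of its underside.
Things that resemble listed ones, but are neither listed nor needed, are in the scene too. There is more than one size of the heat_sink; the job needs the middle-sized.

How it is judged:
On the way, in this order (a step that is already met when the one before it is completed fails the run):
1. the heat sink lies flat, fins up, on the floor of the tray, let go (x of heat_sink in the frame of tray between -0.062 and 0.062 m and y of heat_sink in the frame of tray between -0.085 and 0.085 m and z of heat_sink in the frame of tray below 0.012 m and angle between heat_sink's own z axis and vertical below 0.15 rad and linear speed of heat_sink below 0.02 m/s and contact force between the fingers and heat_sink below 0.1 N), for 0.2 s.
2. the lid is shut (within 0.03 rad) and pressed by the fingers with at least 6 N for 0.3 s (value of joint lid below 0.03 rad and contact force between the fingers and lid above 6 N), for 0.3 s.
At the end, for the whole second after the job is handed in: The heat sink lies at rest on the tray's floor (origin within 62 mm and 85 mm of the tray's centre along its x and y, under 12 mm above its underside), fins up within 0.15 rad and let go; the lid is shut within 0.03 rad (all of step 1 and value of joint lid below 0.03 rad); the robot touches nothing.
It fails at once if the ring light is bumped (over 3 N) (contact force between any of the arm, the fingers, heat_sink and ring_light above 3 N).
It fails at once if the lid is pressed with more than 40 N (contact force between any of the fingers, the arm and lid above 40 N).
It fails at once if the lid is shut on the heat sink (over 5 N) (contact force between lid and heat_sink above 5 N and value of joint lid below 0.8 rad).
It fails at once if the heat sink is dropped or thrown (faster than 0.8 m/s out of the fingers, a fall of over 30 mm) (linear speed of heat_sink above 0.8 m/s and contact force between the fingers and heat_sink below 0.1 N).
It fails at once if the bottle, spool or multimeter is moved by more than 20 mm (distance of any of bottle, spool, multimeter from where it was at the start of the episode above 0.02 m).
It also fails if it takes over 72 s, if anything falls off the work surface, if the arm or the gripper's body presses on something with over 40 N, if the wrist force passes 120 N, or if a joint passes its speed limit or range.

ROBOT

A 6-joint arm with a two-finger parallel gripper is mounted at the origin on the work surface. World frame = base frame: x ahead of the robot, y to its left, z up, the work surface at z = 0. Lengths are in m, angles in rad, forces in N, time in s.
With the tool pointing down it reaches from about 0.4 to 0.825 m from the base axis. Payload 7 kg.
Tool frame: the origin (TCP) lies between the finger pads; the fingertips stand robot.tip_extent ahead of it and the grasp point (between the pads) lies 2 mm behind it (robot.tip_extent is the distance from the TCP to the fingertips, in m); z points along the fingers, y is the line along which they close (so a half turn about z gives the same grasp; the last joint's range is limited). The gripper opens to 88 mm and grips with 3 to 60 N. Pads are 19 mm wide; open, the fingers measure 130 mm over their backs; the gripper's body (78 mm by 193 mm) begins 47 mm behind the grasp point.
Start: joints at [-0.961, 0.359, 0.012, 0, -1.224, -0.288], TCP at [0.213, -0.64, 0.244] pointing down, gripper open.
Joint ranges: [-3.07, 3.07], [-1.43, 2.12], [-1.02, 1.25], [-3.03, 1.67], [-3.05, -0], [-3.03, 3.03]. Speed limits (rad/s): [2.39, 2.39, 3.01, 3.14, 3.14, 3.14].

INTERFACE

Orientations are given as a unit quaternion [x, y, z, w].
In Python, from station import robot, viewer, job gives the robot as it stands. The module is installed in compiled form; this text tells all that it offers.
- The arm moves only by the shell command python3 -m handwheel 'ROWS' [FORCE]. ROWS is JSON, a list of rows, each a list of 7 numbers: the shift along the tool's x, y, z in cm, then the turn, a rotation vector about the tool's x, y, z in rad, then the finger opening in cm, from 0 to 8.76. In form: [[x, y, z, wx, wy, wz, gripper], ...]. A call has 1 to 10 rows; each row shifts and turns the commanded pose from where the row before left it, along the tool's axes as they then stand; what a row does not reach is not made up. A row lasts 1/8 s, in which the tool goes at most 62.5 mm and 10.7 degrees, less where a joint would pass 70% of its speed; a pose out of reach is approached as far as the arm can. A call is refused whole if a number of a shift passes 6.25 or a number of a turn 0.188, either way. A call with a gripper value outside its range is refused whole. The fingers move at their own pace and stop on an object; FORCE is the grip in N (left out, the last holds). Time passes only in rows, so rows that do not move let the fingers close. It gives the time, the measured TCP pose, the force, the opening and the grip force at its end, in the units of the state.
- robot.get_obs(): the state, without advancing time (a new reading comes with each control period).
- viewer.grab_frame(name): name is "side" or "top" or "wrist"; returns a dict with "image" (480x640x3 uint8, blue, green, red), "vertical_fov" (degrees; the focal length in pixels is half the picture's height over the tangent of half this angle, whatever the lens; pixels are square), "cx", "cy" (the principal point, pixels), "pose" (4x4, takes a point from camera to world coordinates). Camera axes: x right, y down, z forward; pixel columns grow to the right and rows downward; lengths in m; the calibration is good to about 2 mm. A picture is of the moment at which its call begins. There is no depth.
- job.hand_in(): hands the job in; it is judged then, once.
The state is a dict: "time_s": time; "joint_positions": joint angles; "qd": joint speeds; "effort": joint torques, N m; "position": TCP position; "ee_rot": TCP orientation; "force": force on the tool from outside, world axes, zero at the start; "wrist_torque": the same for the moment, N m; "opening": finger opening in m; "gripper_force": force on a finger pad.
Only numpy, scipy, OpenCV 4.12 (cv2) and the standard library are available. Lean on these libraries where they do the work, as an engineer would, in place of code of your own. Each camera call takes 0.05 s, during which the arm holds its last target. There are 200 camera calls.

## Working session

There is one attempt and no reset: what is moved stays moved. The work goes in short steps, Python scripts to look and compute and a shell command to move; the robot and the scene stay as the last step left them, time stands still between calls to the robot, and variables do not carry over. Pictures are saved under pics/ and viewed, at most 15 in all, crops included, and the job is handed in when it is done.

```bash
mkdir -p pics; python3 - <<'E'
from station import robot, viewer
import cv2,pickle
o=robot.get_obs(); print({k:o[k] for k in('time_s','position','ee_rot','opening','force')}, robot.tip_extent)
for n in('side','top','wrist'):
    f=viewer.grab_frame(n); pickle.dump(f,open(f'pics/{n}0.pkl','wb')); cv2.imwrite(f'pics/{n}0.png',f['image']); print(n,f['vertical_fov'],f['cx'],f['cy'],f['pose'])
E
```

```text
{'time_s': 0.0, 'position': array([ 0.21328631, -0.63992039,  0.24261929]), 'ee_rot': array([-1.60124694e-01,  9.87096436e-01,  8.18358937e-04, -1.97731897e-04]), 'opening': 0.0876110742443466, 'force': array([0.8146914 , 0.69247938, 0.44968913])} 0.017
side 56.05238560673481 321.3235529884869 236.8859418383263 [[ 0.98423797 -0.0743892   0.16044273  0.30367348]
 [-0.17660034 -0.4615312   0.86936832 -0.76575586]
 [ 0.00937771 -0.88399955 -0.46739369  0.53857611]
 [ 0.          0.          0.          1.        ]]
top 43.038787372244656 329.9260426132386 241.642802431946 [[-0.00941467 -0.98642965  0.16391431  0.23103779]
 [-0.9998665   0.00709728 -0.01471771  0.05723274]
 [ 0.01335464 -0.16403099 -0.98636478  1.43968756]
 [ 0.          0.          0.          1.        ]]
wrist 66.29880484124232 317.48151238131817 237.31391429922348 [[-0.31731132  0.90592888  0.28036831  0.13779762]
 [ 0.94832074  0.30277211  0.09495691 -0.66539795]
 [ 0.00113651  0.29600999 -0.95518417  0.38468004]
 [ 0.          0.          0.          1.        ]]
```

View pics/top0.png

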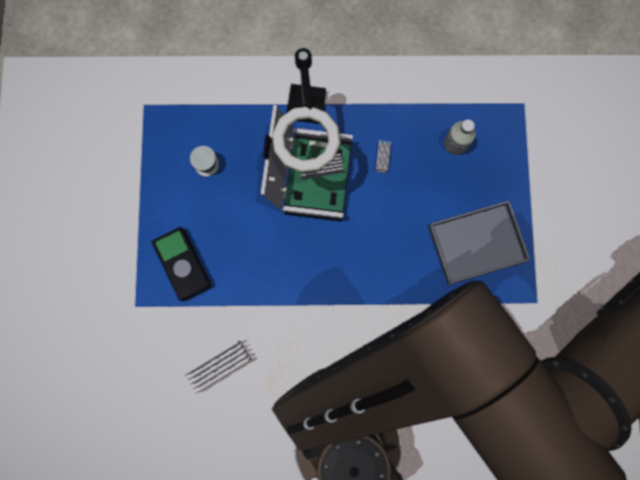

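View pics/side0.png

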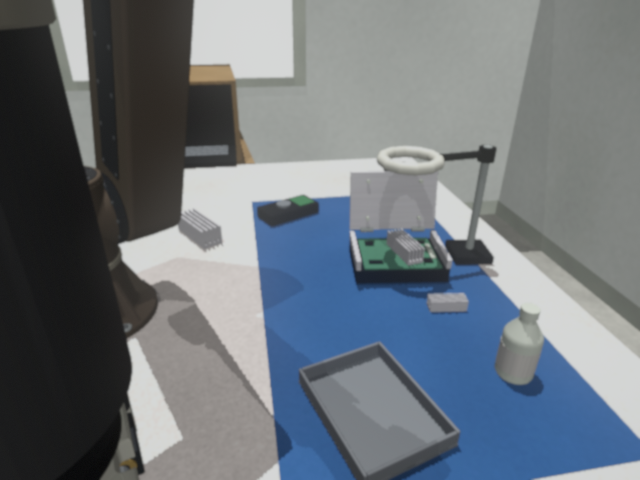

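The top view shows the jig at about (320,175), with its hinge to the left (+y), the heat sink at (322,165), the ring at (306,138) and the tray at (480,243). In the side view the heat sink is at (407,246), the tray at (378,410) and the lid is about upright.

```bash
cat > h.py <<'E'
import numpy as np,cv2,pickle
def load(n): return pickle.load(open(f'pics/{n}.pkl','rb'))
def ray(f,uv):
    uv=np.atleast_2d(uv).astype(float); F=240/np.tan(np.radians(f['vertical_fov']/2))
    d=np.c_[(uv[:,0]-f['cx'])/F,(uv[:,1]-f['cy'])/F,np.ones(len(uv))]@f['pose'][:3,:3].T
    return f['pose'][:3,3],d
def plane(f,uv,z):
    c,d=ray(f,uv); return c+d*((z-c[2])/d[:,2])[:,None]
def tri(f,a,g,b):
    c,d=ray(f,a);e,k=ray(g,b);d=d[0];k=k[0]
    s=np.linalg.lstsq(np.c_[d,-k],e-c,rcond=None)[0]; p,q=c+s[0]*d,e+s[1]*k
    return (p+q)/2,np.linalg.norm(p-q)
def proj(f,P):
    P=np.atleast_2d(P);F=240/np.tan(np.radians(f['vertical_fov']/2)); q=(P-f['pose'][:3,3])@f['pose'][:3,:3]
    return q[:,:2]/q[:,2:]*F+[f['cx'],f['cy']]
E
python3 - <<'E'
from h import *
t=load('top0');s=load('side0')
a=cv2.resize(t['image'][95:225,250:400],None,fx=5,fy=5,interpolation=2)[:600]
b=cv2.resize(s['image'][140:300,335:505],None,fx=4.5,fy=4.5,interpolation=2)[:600]
c=np.hstack([cv2.resize(t['image'][95:225,255:395],(560,520)),cv2.resize(s['image'][140:300,340:500],(520,520))])
cv2.imwrite('pics/j1.png',cv2.resize(t['image'][95:225,250:400],(750,650),interpolation=2)[:600])
cv2.imwrite('pics/j2.png',cv2.resize(s['image'][140:290,335:505],(680,600),interpolation=2))
# tray rim by mask in both views
for f,roi,n in((t,(420,195,540,290),'top'),(s,(290,335,470,480),'side')):
    x0,y0,x1,y1=roi; im=f['image'][y0:y1,x0:x1]; hsv=cv2.cvtColor(im,cv2.COLOR_BGR2HSV)
    m=((hsv[...,1]<90)).astype('uint8'); cs,_=cv2.findContours(m,0,2); k=max(cs,key=cv2.contourArea)
    hull=cv2.convexHull(k)
    print(n,cv2.contourArea(k),(cv2.approxPolyDP(hull,5,True)[:,0]+[x0,y0]).tolist())
E
```

```text
top 5214.0 [[508, 201], [528, 260], [448, 283], [430, 224]]
side 13369.0 [[380, 342], [459, 433], [456, 446], [389, 479], [357, 479], [299, 382], [299, 369]]
```

View pics/j1.png

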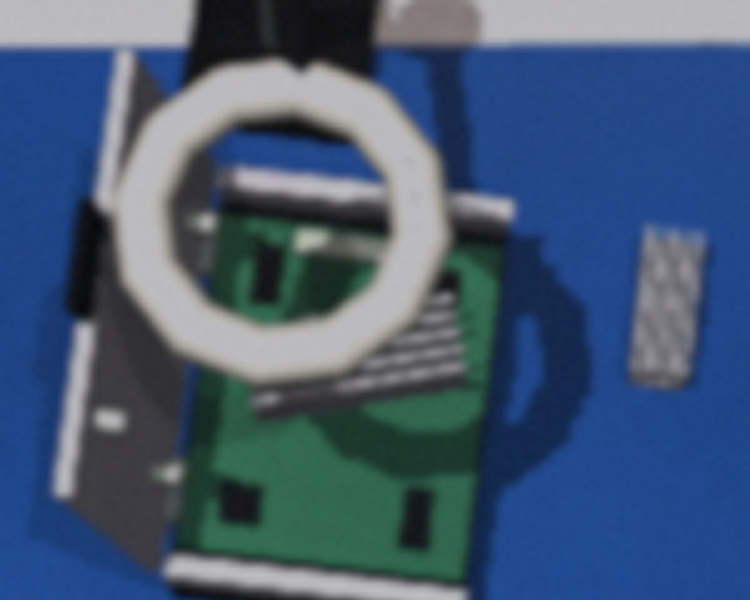

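View pics/j2.png

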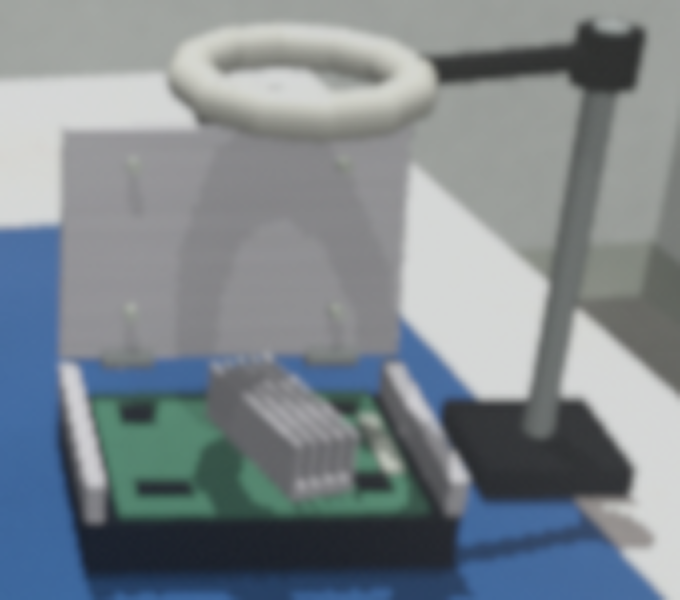

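```bash
python3 - <<'E'
from h import *
np.set_printoptions(precision=4,suppress=True)
t=load('top0');s=load('side0')
T=lambda x,y:(250+x/5,95+y/5); S=lambda x,y:(335+x/4,140+y/4)
for n,a,b in(('hs -y-x',T(464,373),S(295,443)),('hs -y+x',T(452,284),S(355,435)),
 ('rail+x outer -y',T(515,201),S(465,484)),('rail-x -y outer',T(467,592),S(85,497)),('rail-x +y outer',T(165,572),S(62,366)),
 ('tray a',(448,283),(299,370)),('tray b',(430,224),(380,342)),('tray c',(508,201),(459,434))):
    print(n,*tri(t,a,s,b))
print('hs tops',plane(t,[T(464,373),T(452,284),T(255,405)],.077))
print('side hs',plane(s,[S(295,443),S(355,435),S(212,367),S(272,355)],.077))
R=plane(t,[T(232,168),T(515,201),T(467,592),T(168,575)],.062);print('rails',R,R.mean(0))
R=plane(s,[S(105,520),S(465,510)],.055)
tr=plane(t,[(508,201),(528,260),(448,283),(430,224)],.03);print('tray',tr,tr.mean(0))
# ring centre, from both views
print('ring',plane(t,[T(281,220)],.259),tri(t,T(281,220),s,S(304,75)))
print('lid top edge',[tri(t,T(60,497),s,S(63,130)),tri(t,T(125,50),s,S(410,135))])
E
```

```text
hs -y-x [0.629  0.0049 0.0757] 0.004416922755869822
hs -y+x [0.6685 0.0109 0.0745] 0.0031799546681475876
rail+x outer -y [ 0.7165 -0.0206  0.0579] 0.0005984929350585115
rail-x -y outer [0.5237 0.0051 0.0544] 0.007615738328211662
rail-x +y outer [0.5392 0.1446 0.0574] 0.0034957668597041616
tray a [ 0.3669 -0.2395  0.0216] 0.0007959782929405991
tray b [ 0.5087 -0.2021  0.0255] 0.003774539537755575
tray c [ 0.5634 -0.3924  0.0209] 0.0016680810737733024
hs tops [[0.6264 0.0055 0.077 ]
 [0.6693 0.0105 0.077 ]
 [0.6117 0.1023 0.077 ]]
side hs [[0.6306 0.0032 0.077 ]
 [0.6647 0.0063 0.077 ]
 [0.6143 0.0932 0.077 ]
 [0.6527 0.1022 0.077 ]]
rails [[ 0.7317  0.1135  0.062 ]
 [ 0.7147 -0.0203  0.062 ]
 [ 0.526   0.0049  0.062 ]
 [ 0.5349  0.1431  0.062 ]] [0.6268 0.0603 0.062 ]
tray [[ 0.5605 -0.3893  0.03  ]
 [ 0.4183 -0.4282  0.03  ]
 [ 0.3657 -0.2378  0.03  ]
 [ 0.5059 -0.2009  0.03  ]] [ 0.4626 -0.314   0.03  ]
ring [[0.638  0.0856 0.259 ]] (array([0.6446, 0.0852, 0.2473]), np.float64(0.0051001100593247905))
lid top edge [(array([0.5427, 0.1804, 0.1894]), np.float64(0.003943709626359659)), (array([0.742 , 0.1545, 0.1849]), np.float64(0.0024657419037829526))]
```

```bash
cat >> h.py <<'E'
from scipy.spatial.transform import Rotation as R
def go(p=None,yaw=None,tilt=None,d=None):
    """cm in tool axes to get to world p; rotvec (tool axes) to a frame with tool y=-(cos,sin)yaw, leaning back by tilt"""
    from station import robot
    o=robot.get_obs(); r=R.from_quat(o['ee_rot'])
    print('t',o['time_s'],'p',o['position'].round(4),'z',r.as_matrix()[:,2].round(3),'y',r.as_matrix()[:,1].round(3),'F',o['force'].round(1),'open',round(o['opening'],4),'g',o['gripper_force'],'q',np.round(o['joint_positions'],2))
    if p is not None:
        v=r.inv().apply(np.array(p)-o['position'])*100; print('shift cm',v.round(2),'rows>=',np.abs(v).max()/6.2)
    if yaw is not None:
        c,s=np.cos(yaw),np.sin(yaw); y=np.array([-c,-s,0]); h=np.array([-s,c,0]); z=h*np.sin(tilt)-np.array([0,0,1])*np.cos(tilt)
        t=R.from_matrix(np.c_[np.cross(y,z),y,z]); print('turn',(r.inv()*t).as_rotvec().round(3))
E
python3 -m handwheel '[[0,0,-2,0,0,-0.175,8],[0,0,-2,0,0,-0.175,8],[0,0,-2,0,0,-0.175,8],[0,0,0,0,0,-0.175,8],[0,0,0,0,0,-0.175,8],[0,0,0,0,0,-0.175,8],[0,0,0,0,0,-0.175,8],[0,0,0,0,0,-0.175,8],[0,0,0,0,0,0,8]]' 40
python3 -c "
from h import *
go([.56,-.25,.30],.15,.7)"
```

```text
time_s: 1.27
position: [0.2134, -0.6402, 0.3032]
ee_rot: [0.758, -0.652, -0.0, -0.0]
force: [0.2, 0.3, -0.1]
opening: 0.0802
gripper_force: 0.0
t 1.275 p [ 0.2134 -0.6402  0.3032] z [-0.     0.001 -1.   ] y [-0.989 -0.149  0.   ] F [ 0.2  0.3 -0.1] open 0.0802 g 0.0 q [-0.96  0.33  0.11 -0.   -1.35  1.11]
shift cm [-33.41 -40.09   0.34] rows>= 6.466688487854508
turn [ 0.    -0.699 -0.   ]
```

```bash

python3 -m handwheel '[[-4.2,-5,0,0,0,0,8],[-4.2,-5,0,0,0,0,8],[-4.2,-5,0,0,0,0,8],[-4.2,-5,0,0,0,0,8],[-4.2,-5,0,0,0,0,8],[-4.2,-5,0,0,0,0,8],[-4.2,-5,0,0,0,0,8],[-4.2,-5,0,0,0,0,8],[0,0,0,0,0,0,8]]'
python3 -m handwheel '[[0,0,0,0,-0.175,0,8],[0,0,0,0,-0.175,0,8],[0,0,0,0,-0.175,0,8],[0,0,0,0,-0.175,0,8],[0,0,0,0,0,0,8]]'
python3 -c "
from h import *
go([.655,-.047,.183],.15,.7)"
```

```text
time_s: 2.4
position: [0.5459, -0.2616, 0.3028]
ee_rot: [0.758, -0.652, -0.0, 0.0]
force: [-0.1, 0.5, -0.5]
opening: 0.0801
gripper_force: 0.0
time_s: 3.02
position: [0.5427, -0.2676, 0.2994]
ee_rot: [0.708, -0.615, -0.264, -0.224]
force: [0.2, -0.6, 0.1]
opening: 0.0801
gripper_force: 0.0
t 3.025 p [ 0.5427 -0.2676  0.2994] z [-0.098  0.642 -0.761] y [-0.99  -0.143  0.008] F [ 0.2 -0.6  0.1] open 0.0801 g 0.0 q [-0.5   0.51  0.42 -0.58 -1.89  0.57]
shift cm [ -7.9  -14.36  21.9 ] rows>= 3.531882735518126
turn [ 0.002  0.006 -0.01 ]
```

```bash

python3 -m handwheel '[[-2,-3.6,4,0,0,0,8],[-2,-3.6,4,0,0,0,8],[-2,-3.6,5.5,0,0,0,8],[-2,-3.6,5.5,0,0,0,8],[0,0,0,0,0,0,8],[0,0,0,0,0,0,8]]'
python3 - <<'E'
from h import *
from station import viewer
go([.655,-.047,.183],.15,.7)
for n in ('wrist','top'):
    f=viewer.grab_frame(n); pickle.dump(f,open(f'pics/{n}1.pkl','wb')); cv2.imwrite(f'pics/{n}1.png',f['image'])
E
```

```text
time_s: 3.78
position: [0.6532, -0.0715, 0.2158]
ee_rot: [0.713, -0.612, -0.259, -0.223]
force: [0.6, 0.3, -1.1]
opening: 0.08
gripper_force: 0.0
t 3.775 p [ 0.6532 -0.0715  0.2158] z [-0.097  0.635 -0.766] y [-0.989 -0.151  0.   ] F [ 0.6  0.3 -1.1] open 0.08 g 0.0 q [-0.21  0.54  0.31 -0.65 -1.61  0.42]
shift cm [ 0.28 -0.55  4.05] rows>= 0.6538341210294131
turn [ 0.001 -0.002  0.001]
```

View pics/wrist1.png

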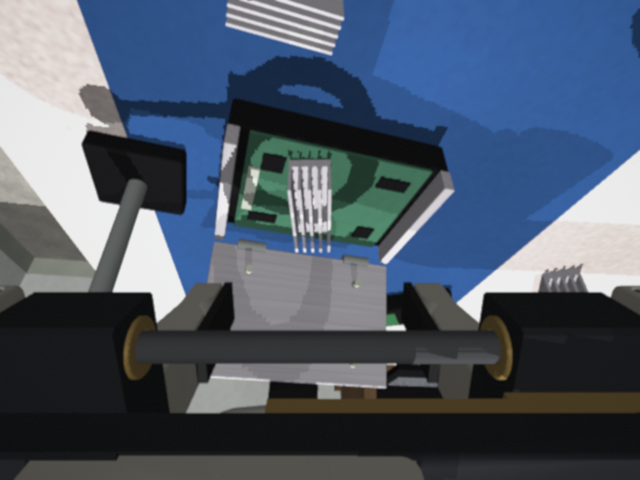

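The wrist view shows the heat sink's near end at (289–331,163) and its far end at (296–329,251), with both rails visible beside it.

```bash
python3 - <<'E'
from h import *
np.set_printoptions(precision=4,suppress=True)
w=load('wrist1');s=load('side0');t=load('top0')
S=lambda x,y:(335+x/4,140+y/4)
im=w['image'][140:265,270:350]; cv2.imwrite('pics/w1c.png',cv2.resize(im,None,fx=4.8,fy=4.8,interpolation=2)) 
print(plane(w,[(289,163),(331,163),(296,251),(329,251)],.077))
for a,b in(((331,163),S(295,443)),((289,163),S(355,435)),((329,251),S(212,367)),((296,251),S(272,355))): print(*tri(w,a,s,b))
# rails in wrist view: inner-top corners
print('jig rails',plane(w,[(239,125),(216,235),(446,172),(383,262)],.062))
go([.641,.048,.068],.15,.7)
E
```

```text
[[ 0.6673 -0.0196  0.077 ]
 [ 0.6362 -0.0244  0.077 ]
 [ 0.6488  0.1084  0.077 ]
 [ 0.6147  0.1031  0.077 ]]
[ 0.6307 -0.0114  0.0761] 0.018714805305796844
[ 0.6632 -0.0104  0.0785] 0.016865089249062926
[0.6156 0.0987 0.0769] 0.00489713909067114
[0.6499 0.0966 0.0819] 0.00350787394451508
jig rails [[ 0.7055 -0.037   0.062 ]
 [ 0.7331  0.1136  0.062 ]
 [ 0.5367 -0.0134  0.062 ]
 [ 0.5422  0.1434  0.062 ]]
t 3.875 p [ 0.6532 -0.0727  0.2163] z [-0.095  0.636 -0.766] y [-0.989 -0.149 -0.001] F [-0.3  0.8 -0.5] open 0.0799 g 0.0 q [-0.21  0.54  0.31 -0.65 -1.61  0.43]
shift cm [ 0.25 -0.57 19.14] rows>= 3.087793706521714
turn [-0.001 -0.002  0.001]
```

View pics/w1c.png

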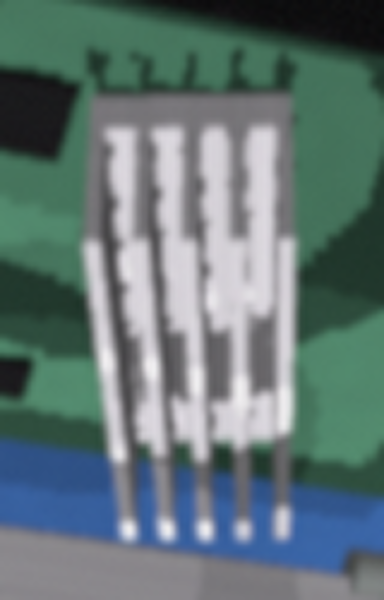

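```bash
python3 - <<'E'
from h import *
np.set_printoptions(precision=4,suppress=True)
w=load('wrist1');s=load('side0');t=load('top0')
C=lambda x,y:(270+x/4.8,140+y/4.8)
S=lambda x,y:(335+x/4,140+y/4)
A=[C(84,240),C(296,240),C(118,540),C(292,540)]
P=plane(w,A,.077);print(P,P.mean(0)); d=P[2:].mean(0)-P[:2].mean(0); print('yaw',np.arctan2(-d[0],d[1]),np.linalg.norm(d))
B=[C(92,96),C(294,96)]; print('base end',plane(w,B,.043))
for a,b in zip(A,(S(355,435),S(295,443),S(272,355),S(212,367))): print(*tri(w,a,s,b))
for a,b in zip(B,(S(352,490),S(292,497))): print('base',*tri(w,a,s,b))
E
```

```text
[[0.6658 0.0117 0.077 ]
 [0.63   0.0062 0.077 ]
 [0.65   0.1117 0.077 ]
 [0.6122 0.1059 0.077 ]] [0.6395 0.0589 0.077 ]
yaw 0.16685472859473705 0.10122714720709021
base end [[0.6659 0.0118 0.043 ]
 [0.6296 0.0063 0.043 ]]
[0.6663 0.0116 0.0754] 0.0028314716711106023
[0.6305 0.0044 0.0774] 0.0019214584647959533
[0.651  0.0999 0.081 ] 0.00498903934548405
[0.6143 0.0956 0.0794] 0.006481287131855103
base [0.6668 0.0086 0.0437] 0.003881763006526052
base [0.6309 0.0015 0.0464] 0.002224776842410522
```

```bash

python3 -m handwheel '[[-0.03,-0.14,3.7,0,0,0,6],[-0.03,-0.14,3.7,0,0,0,6],[-0.03,-0.14,3.7,0,0,0,6],[-0.03,-0.14,3.7,0,0,0,6],[0,0,1,0,0,0,6],[0,0,1,0,0,0,6],[0,0,0,0,0,0,6],[0,0,0,0,0,0,6]]'
python3 - <<'E'
from h import *
from station import viewer
go([.6403,.053,.068],.16,.7)
f=viewer.grab_frame('wrist'); pickle.dump(f,open('pics/wrist2.pkl','wb')); cv2.imwrite('pics/wrist2.png',f['image'])
E
```

```text
time_s: 4.88
position: [0.643, 0.0362, 0.0882]
ee_rot: [0.713, -0.612, -0.259, -0.224]
force: [-0.4, 0.1, -0.8]
opening: 0.0595
gripper_force: 0.0
t 4.875 p [0.643  0.0362 0.0882] z [-0.095  0.637 -0.765] y [-0.989 -0.15  -0.001] F [-0.4  0.1 -0.8] open 0.0595 g 0.0 q [-0.07  0.6   0.11 -0.7  -1.33  0.49]
shift cm [0.   0.01 2.64] rows>= 0.4259240795471035
turn [-0.007 -0.001 -0.006]
```

View pics/wrist2.png

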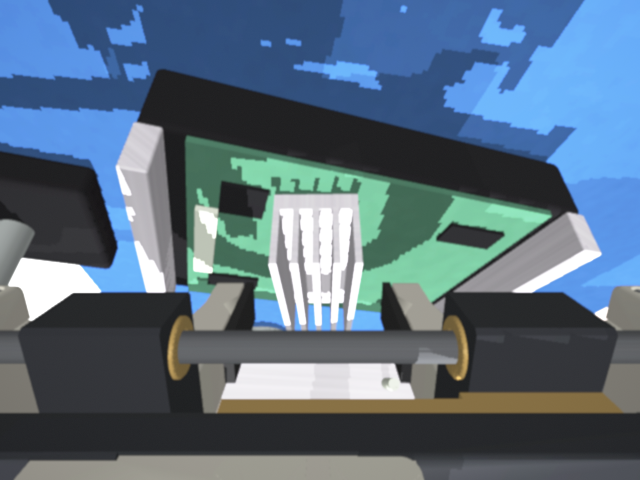

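The heat sink, at (272–362, 200–330), is centred between the fingers at x≈318. I'll descend and grip.

```bash

python3 -m handwheel '[[0,0,0.9,0,0,-0.006,6],[0,0,0.9,-0.006,0,0,6],[0,0,0.8,0,0,0,6],[0,0,0,0,0,0,6],[0,0,0,0,0,0,3],[0,0,0,0,0,0,3],[0,0,0,0,0,0,3],[0,0,0,0,0,0,3],[0,0,0,0,0,0,3]]' 45
python3 -c "
from h import *
go([.6403,.053,.068],.16,.7)"
```

```text
time_s: 6.05
position: [0.64, 0.0534, 0.0677]
ee_rot: [0.715, -0.609, -0.261, -0.222]
force: [0.6, -0.1, 1.0]
opening: 0.0358
gripper_force: 45.0
t 6.05 p [0.64   0.0534 0.0677] z [-0.102  0.636 -0.765] y [-0.987 -0.159  0.   ] F [ 0.6 -0.1  1. ] open 0.0358 g 44.98690426815301 q [-0.05  0.62  0.09 -0.72 -1.29  0.5 ]
shift cm [ 0.02 -0.02 -0.06] rows>= 0.008904202346523313
turn [-0.    -0.    -0.001]
```

Gripped. I'll retreat along the tool axis.

```bash

python3 -m handwheel '[[0,0,-1,0,0,0,3],[0,0,-2,0,0,0,3],[0,0,-3,0,0,0,3],[0,0,-3.5,0,0,0,3],[0,0,-3.5,0,0,0,3],[0,0,-3.5,0,0,0,3],[0,0,-2,0,0,0,3],[0,0,0,0,0,0,3]]'
python3 - <<'E'
from h import *
go([.4626,-.314,.16],.27,.7)
w=load('wrist0');t=load('top0');s=load('side0')
tr=plane(t,[(508,201),(528,260),(448,283),(430,224)],.03)
ts=plane(s,[(459,434),(380,342),(299,370)],.03);print(tr.round(3),ts.round(3))
d=tr[3]-tr[0]+tr[2]-tr[1];print(np.arctan2(-d[0],d[1]))
for P in ([.68,-.27,.0],):print(plane(t,[(459,150)],0.0),plane(t,[(468,124)],.13))
E
```

```text
time_s: 7.05
position: [0.6593, -0.0653, 0.2102]
ee_rot: [0.715, -0.61, -0.26, -0.223]
force: [-0.4, 0.7, -2.0]
opening: 0.0361
gripper_force: 45.0
t 7.05 p [ 0.6593 -0.0653  0.2102] z [-0.1    0.636 -0.766] y [-0.988 -0.157 -0.001] F [-0.4  0.7 -2. ] open 0.0361 g 44.987733978778124 q [-0.2   0.56  0.31 -0.65 -1.6   0.43]
shift cm [19.64 23.35 -9.99] rows>= 3.766035146454823
turn [-0.073 -0.001 -0.085]
[[ 0.56  -0.389  0.03 ]
 [ 0.418 -0.428  0.03 ]
 [ 0.366 -0.238  0.03 ]
 [ 0.506 -0.201  0.03 ]] [[ 0.56  -0.399  0.03 ]
 [ 0.509 -0.207  0.03 ]
 [ 0.366 -0.248  0.03 ]]
0.2755663835515785
[[ 0.69715705 -0.28483272  0.        ]] [[ 0.71607651 -0.27706509  0.13      ]]
```

```bash

python3 -m handwheel '[[2.5,3.9,-1.5,0,0,0,3],[3.4,3.9,-1.7,-0.024,0,-0.028,3],[3.4,3.9,-1.7,-0.024,0,-0.028,3],[3.4,3.9,-1.7,-0.024,0,-0.028,3],[3.4,3.9,-1.7,0,0,0,3],[3.4,3.9,-1.7,0,0,0,3],[0,0,0,0,0,0,3],[0,0,0,0,0,0,3]]'
python3 - <<'E'
from h import *
from station import viewer
go([.463,-.322,.06],.27,.7)
f=viewer.grab_frame('side'); pickle.dump(f,open('pics/side3.pkl','wb')); cv2.imwrite('pics/side3.png',f['image'])
E
```

```text
time_s: 8.05
position: [0.4763, -0.3214, 0.1591]
ee_rot: [0.747, -0.569, -0.274, -0.207]
force: [0.3, 0.6, -1.0]
opening: 0.0358
gripper_force: 45.0
t 8.05 p [ 0.4763 -0.3214  0.1591] z [-0.174  0.622 -0.764] y [-0.964 -0.266  0.002] F [ 0.3  0.6 -1. ] open 0.0358 g 44.987753592431545 q [-0.57  0.62  0.23 -0.45 -1.73  0.89]
shift cm [6.17 1.28 7.76] rows>= 1.251099309932596
turn [ 0.001  0.002 -0.002]
```

View pics/side3.png

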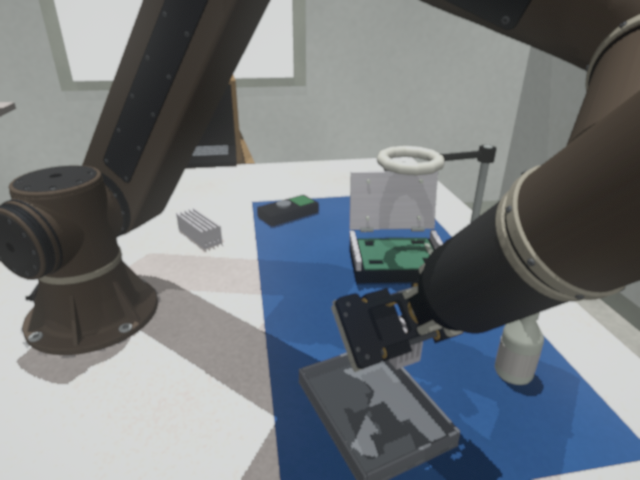

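The heat sink hangs above the tray at about (410,350), and the bottle at (520,350) is well clear. I'll descend.

```bash

python3 -m handwheel '[[1.5,0.3,1.9,0,0,0,3],[1.5,0.3,1.9,0,0,0,3],[1.5,0.3,1.9,0,0,0,3],[1.5,0.3,1.9,0,0,0,3],[0,0,0,0,0,0,3],[0,0,0,0,0,0,3]]'
python3 -c "
from h import *
go([.463,-.322,.031],.27,.7)"
```

```text
time_s: 8.85
position: [0.4647, -0.3222, 0.0642]
ee_rot: [0.748, -0.568, -0.273, -0.207]
force: [-0.3, -0.3, -1.1]
opening: 0.0358
gripper_force: 45.0
t 8.85 p [ 0.4647 -0.3222  0.0642] z [-0.173  0.62  -0.765] y [-0.963 -0.268  0.001] F [-0.3 -0.3 -1.1] open 0.0358 g 44.98778319451958 q [-0.57  0.71  0.14 -0.44 -1.57  0.97]
shift cm [2.09 0.16 2.58] rows>= 0.41682001859294415
turn [ 0.002 -0.001  0.001]
```

```bash

python3 -m handwheel '[[0.7,0.05,0.86,0,0,0,3],[0.7,0.05,0.86,0,0,0,3],[0.5,0,0.6,0,0,0,3],[0.2,0,0.24,0,0,0,3],[0,0,0,0,0,0,3],[0,0,0,0,0,0,3]]'
python3 -c "
from h import *
go([.463,-.322,.0295],.27,.7)"
```

```text
time_s: 9.6
position: [0.4628, -0.3225, 0.0303]
ee_rot: [0.747, -0.569, -0.273, -0.207]
force: [-0.5, 0.9, -2.2]
opening: 0.0355
gripper_force: 45.0
t 9.6 p [ 0.4628 -0.3225  0.0303] z [-0.173  0.62  -0.765] y [-0.964 -0.267  0.002] F [-0.5  0.9 -2.2] open 0.0355 g 44.9878007825464 q [-0.57  0.74  0.13 -0.44 -1.52  1.  ]
shift cm [ 0.02 -0.04  0.09] rows>= 0.013860121295357946
turn [ 0.001 -0.    -0.001]
```

```bash

python3 -m handwheel '[[0.05,0,0.06,0,0,0,3],[0,0,0,0,0,0,3],[0,0,0,0,0,0,3]]'
python3 -m handwheel '[[0.05,0,0.06,0,0,0,3],[0,0,0,0,0,0,3],[0,0,0,0,0,0,3]]'
```

```text
time_s: 9.98
position: [0.4628, -0.3225, 0.0297]
ee_rot: [0.748, -0.569, -0.273, -0.207]
force: [-0.1, -0.5, 0.2]
opening: 0.0356
gripper_force: 45.0
time_s: 10.35
position: [0.4628, -0.3225, 0.0297]
ee_rot: [0.748, -0.569, -0.273, -0.207]
force: [-0.7, -0.4, 6.2]
opening: 0.0358
gripper_force: 45.0
```

Touchdown at the expected height. I'll release and retreat.

```bash

python3 -m handwheel '[[0,0,0,0,0,0,4.2],[0,0,0,0,0,0,5],[0,0,0,0,0,0,5],[0,0,0,0,0,0,5],[0,0,-1,0,0,0,5],[0,0,-3,0,0,0,5],[0,0,-5,0,0,0,5],[0,0,-6,0,0,0,5],[0,0,-6,0,0,0,5],[0,0,0,0,0,0,5]]'
python3 - <<'E'
from h import *
from station import viewer
np.set_printoptions(precision=4,suppress=True)
go()
ims=[]
for n in('side','top','wrist'):
    f=viewer.grab_frame(n); pickle.dump(f,open(f'pics/{n}4.pkl','wb')); ims.append(f['image'])
cv2.imwrite('pics/c4.png',np.hstack([ims[0][330:480,290:470].repeat(2,0).repeat(2,1),cv2.resize(ims[2],(400,300))]))
E
```

```text
time_s: 11.6
position: [0.4996, -0.4569, 0.1935]
ee_rot: [0.748, -0.57, -0.269, -0.206]
force: [-0.2, 0.0, -1.3]
opening: 0.0501
gripper_force: 0.0
t 11.6 p [ 0.4996 -0.4569  0.1935] z [-0.168  0.616 -0.77 ] y [-0.964 -0.265 -0.002] F [-0.2  0.  -1.3] open 0.0501 g 0.0 q [-0.68  0.77  0.6  -0.41 -1.95  0.9 ]
```

View pics/c4.png

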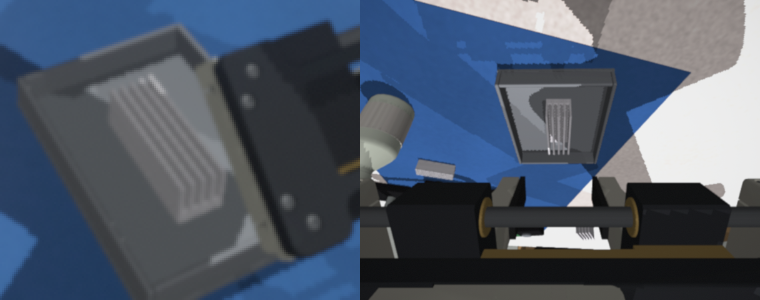

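The heat sink lies flat, fins up, in the middle of the tray. Next is the lid: raise, untilt and turn.

```bash

python3 -m handwheel '[[0,0,-4,0,0.17,0,0],[0,0,-4,0,0.175,0,0],[0,0,-4,0,0.175,0,0],[0,0,-4,0,0.175,0,0],[0,0,0,0,0,0.18,0],[0,0,0,0,0,0.18,0],[0,0,0,0,0,0.18,0],[0,0,0,0,0,0.18,0],[0,0,0,0,0,0.18,0],[0,0,0,0,0,0.18,0]]' 20
python3 -m handwheel '[[0,0,0,0,0,0.18,0],[0,0,0,0,0,0.18,0],[0,0,0,0,0,0.18,0],[0,0,0,0,0,0.18,0],[0,0,0,0,0,0.18,0],[0,0,0,0,0,0,0]]'
python3 -c "
from h import *
go([.48,.26,.36],-1.70,.75)
j=lambda x,y:(round(.627+.9916*x+.1296*y,4),round(.060-.1296*x+.9916*y,4))
print(j(-.085,.07),j(-.085,.16))"
```

```text
time_s: 13.0
position: [0.5168, -0.5163, 0.3299]
ee_rot: [-0.369, 0.929, 0.004, -0.001]
force: [-0.0, -0.1, 0.5]
opening: 0.0007
gripper_force: 0.0
time_s: 13.75
position: [0.5169, -0.5164, 0.3301]
ee_rot: [0.069, 0.998, 0.003, -0.003]
force: [-0.0, 0.6, -0.3]
opening: 0.0004
gripper_force: 0.0
t 13.75 p [ 0.5169 -0.5164  0.3301] z [-0.005  0.006 -1.   ] y [0.137 0.991 0.005] F [-0.   0.6 -0.3] open 0.0004 g 0.0 q [-0.52  0.42  0.3  -0.   -1.46 -1.19]
shift cm [14.28 76.42 -2.53] rows>= 12.326506324106589
turn [ 0.002 -0.755 -0.009]
(0.5518, 0.1404) (0.5635, 0.2297)
```

```bash

python3 -m handwheel '[[1.4,5,-0.3,0,0,0,0],[1.4,6,-0.3,0,0,0,0],[1.4,6,-0.3,0,0,0,0],[1.4,6,-0.3,0,0,0,0],[1.4,6,-0.3,0,0,0,0],[1.4,6,-0.3,0,0,0,0],[1.4,6,-0.3,0,0,0,0],[1.4,6,-0.3,0,0,0,0],[1.4,6,0,0,0,0,0],[1.4,6,0,0,0,0,0]]'
python3 -m handwheel '[[0,6,0,0,0,0,0],[0,6,0,0,0,0,0],[0,5,0,0,0,0,0],[0,0,0,0,-0.188,0,0],[0,0,0,0,-0.188,0,0],[0,0,0,0,-0.188,0,0],[0,0,0,0,-0.188,0,0],[0,0,0,0,0,0,0],[0,0,0,0,0,0,0]]'
python3 -c "
from h import *
go([.540,.26,.17],-1.70,.75)"
```

```text
time_s: 15.0
position: [0.4593, 0.0882, 0.3581]
ee_rot: [0.067, 0.998, 0.002, -0.002]
force: [1.7, 0.5, -1.0]
opening: 0.0003
gripper_force: 0.0
time_s: 16.12
position: [0.531, 0.2179, 0.402]
ee_rot: [0.025, 0.951, -0.012, 0.309]
force: [-0.9, 0.2, 0.6]
opening: 0.0003
gripper_force: 0.0
t 16.125 p [0.531  0.2179 0.402 ] z [ 0.588 -0.039 -0.808] y [ 0.055  0.998 -0.008] F [-0.9  0.2  0.6] open 0.0003 g 0.0 q [ 1.   -0.17 -0.64  0.72 -0.9  -3.03]
shift cm [13.1   4.44 19.11] rows>= 3.082397185255833
turn [ 0.041 -0.12   0.062]
```

```bash

python3 -m handwheel '[[0,0,0,0,0,-0.185,0],[0,0,0,0,0,-0.185,0],[0,0,0,0,0,-0.185,0],[0,0,0,0,0,-0.185,0],[0,0,0,0,0,-0.185,0],[0,0,0,0,0,-0.185,0],[0,0,0,0,0,-0.185,0],[0,0,0,0,0,-0.185,0],[0,0,0,0,0,-0.185,0],[0,0,0,0,0,-0.185,0]]'
python3 -m handwheel '[[0,0,0,0,0,-0.185,0],[0,0,0,0,0,-0.185,0],[0,0,0,0,0,-0.185,0],[0,0,0,0,0,-0.185,0],[0,0,0,0,0,-0.185,0],[0,0,0,0,0,-0.185,0],[0,0,0,0,0,-0.185,0],[0,0,0,0,0,0,0]]'
python3 -c "
from h import *
go([.540,.27,.30],1.44,-.75)"
```

```text
time_s: 17.38
position: [0.5314, 0.2189, 0.4016]
ee_rot: [0.746, -0.59, 0.255, -0.175]
force: [0.2, 0.5, -0.1]
opening: 0.0007
gripper_force: 0.0
time_s: 18.38
position: [0.5314, 0.2189, 0.4017]
ee_rot: [0.951, -0.024, 0.309, 0.013]
force: [-0.4, 0.9, -0.7]
opening: 0.0004
gripper_force: 0.0
t 18.375 p [0.5314 0.2189 0.4017] z [ 0.588 -0.04  -0.808] y [-0.053 -0.999  0.01 ] F [-0.4  0.9 -0.7] open 0.0004 g 0.0 q [ 1.   -0.17 -0.64  0.72 -0.9   0.12]
shift cm [-5.48 -5.25  8.52] rows>= 1.374671035290923
turn [-0.042  0.12   0.066]
```

```bash

python3 -m handwheel '[[0,-2.6,0,-0.042,0.12,0.066,0],[0,-2.6,0,0,0,0,0],[-3.2,0,4.1,0,0,0,0],[-3.2,0,4.1,0,0,0,0],[0,0,0,0,0,0,0],[0,0,0,0,0,0,0]]'
python3 -c "
from h import *
go([.541,.245,.165],1.44,-.75)"
```

```text
time_s: 19.12
position: [0.5455, 0.2659, 0.3008]
ee_rot: [0.93, -0.059, 0.361, 0.024]
force: [-0.8, -0.5, 0.7]
opening: 0.001
gripper_force: 0.0
t 19.125 p [0.5455 0.2659 0.3008] z [ 0.669 -0.086 -0.738] y [-0.126 -0.992  0.001] F [-0.8 -0.5  0.7] open 0.001 g 0.0 q [ 0.95 -0.03 -0.89  1.18 -0.7  -0.45]
shift cm [-9.3   2.12  9.9 ] rows>= 1.5965967301786341
turn [-0.002  0.009  0.004]
```

```bash

python3 -m handwheel '[[-3.1,0.3,3.3,0,0,0,0],[-3.1,0.7,3.3,0,0,0,0],[-3.1,1,3.3,0,0,0,0],[0,0,0,0,0,0,0],[0,0,0,0,0,0,0]]'
python3 - <<'E'
from h import *
from station import viewer
go([.541,.22,.165],1.44,-.75)
t=viewer.grab_frame('top')['image'];s=viewer.grab_frame('side')['image']
cv2.imwrite('pics/c5.png',np.hstack([cv2.resize(t[80:230,200:360],(400,375)),cv2.resize(s[130:280,330:490],(400,375))]))
E
```

```text
time_s: 19.75
position: [0.5515, 0.2643, 0.1872]
ee_rot: [0.935, -0.063, 0.348, 0.035]
force: [-0.1, -0.1, 0.3]
opening: 0.0003
gripper_force: 0.0
t 19.75 p [0.5515 0.2643 0.1872] z [ 0.646 -0.11  -0.756] y [-0.142 -0.99   0.022] F [-0.1 -0.1  0.3] open 0.0003 g 0.0 q [ 0.72  0.11 -1.01  1.66 -0.54 -0.83]
shift cm [-1.83  4.48  1.48] rows>= 0.722697855007786
turn [0.024 0.036 0.006]
```

View pics/c5.png

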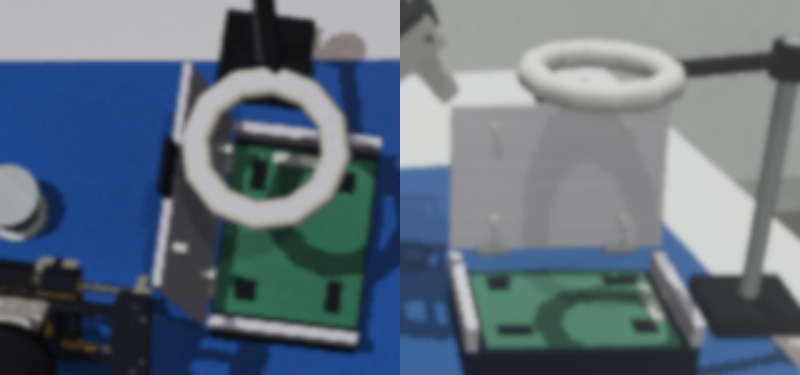

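The top crop shows the fingers behind the lid's -x corner, and the lid is unchanged. Joints 3 and 4 are at their limits, so I'll reduce the lean to about 0.4 rad.

```bash

python3 -m handwheel '[[0,0,0,0.012,-0.16,0,0],[0,0,0,0.012,-0.16,0,0],[0,0,0,0,0,0,0],[0,0,0,0,0,0,0]]'
python3 -c "
from h import *
go([.542,.245,.155],1.44,-.4)"
```

```text
time_s: 20.35
position: [0.5652, 0.2559, 0.1948]
ee_rot: [0.957, -0.069, 0.279, 0.037]
force: [0.0, -0.6, 0.6]
opening: 0.0007
gripper_force: 0.0
t 20.35 p [0.5652 0.2559 0.1948] z [ 0.529 -0.109 -0.842] y [-0.153 -0.988  0.031] F [ 0.  -0.6  0.6] open 0.0007 g 0.0 q [ 0.84  0.12 -0.88  1.12 -0.55 -0.4 ]
shift cm [-3.96  1.3   2.24] rows>= 0.6393920746305835
turn [ 0.038 -0.17  -0.005]
```

```bash

python3 -m handwheel '[[0,0,0,0.038,-0.17,0,0],[0,0,0,0,0,0,0],[0,0,0,0,0,0,0]]'
python3 -c "
from h import *
go([.545,.245,.145],1.44,-.4)"
```

```text
time_s: 20.72
position: [0.5737, 0.2482, 0.1988]
ee_rot: [0.967, -0.073, 0.24, 0.032]
force: [-0.3, 0.1, 0.4]
opening: 0.0006
gripper_force: 0.0
t 20.725 p [0.5737 0.2482 0.1988] z [ 0.46  -0.096 -0.882] y [-0.156 -0.987  0.026] F [-0.3  0.1  0.4] open 0.0006 g 0.0 q [ 0.87  0.14 -0.77  0.85 -0.58 -0.15]
shift cm [-5.    0.62  3.45] rows>= 0.8059444378050469
turn [ 0.035 -0.089 -0.012]
```

```bash

python3 -m handwheel '[[0,0,0,0.035,-0.089,0,0],[-1.2,0.2,0.9,0,0,0,0],[-1.2,0.2,0.9,0,0,0,0],[-1.2,0.1,0.9,0,0,0,0],[-1.2,0.1,0.8,0,0,0,0],[0,0,0,0,0,0,0],[0,0,0,0,0,0,0]]'
python3 -c "
from h import *
go([.545,.21,.145],1.44,-.4)"
```

```text
time_s: 21.6
position: [0.5427, 0.2467, 0.148]
ee_rot: [0.978, -0.07, 0.198, 0.011]
force: [0.6, 0.5, -0.3]
opening: 0.0004
gripper_force: 0.0
t 21.6 p [0.5427 0.2467 0.148 ] z [ 0.385 -0.05  -0.922] y [-0.142 -0.99  -0.006] F [ 0.6  0.5 -0.3] open 0.0004 g 0.0 q [ 0.87  0.16 -0.83  0.77 -0.49 -0.11]
shift cm [0.58 3.6  0.55] rows>= 0.5811888824899435
turn [-0.001  0.002 -0.013]
```

```bash

python3 -m handwheel '[[0.6,0.5,0,0,0,0,0],[0.6,1,0,0,0,0,0],[0,1,0,0,0,0,0],[0,0.5,0,0,0,0,0],[0,0.5,0,0,0,0,0],[0,0.5,0,0,0,0,0],[0,0.5,0,0,0,0,0],[0,0,0,0,0,0,0]]'
cat >> h.py <<'E'
def jig():
    from station import robot
    o=robot.get_obs();z=R.from_quat(o['ee_rot']).as_matrix()[:,2]; t=o['position']+.017*z
    d=t-[.627,.060,0]; jx=.9916*d[0]-.1296*d[1]; jy=.1296*d[0]+.9916*d[1]
    print('tip jig',np.round([jx,jy,t[2]],4),'hinge-rel y,z',np.round([jy-.07,t[2]-.062],4),'F',o['force'].round(1))
E
python3 -c "
from h import *
go();jig()"
```

```text
time_s: 22.6
position: [0.547, 0.2009, 0.1521]
ee_rot: [0.978, -0.071, 0.197, 0.011]
force: [-1.2, 2.9, 0.4]
opening: 0.0004
gripper_force: 1.0
t 22.6 p [0.547  0.2009 0.1521] z [ 0.384 -0.049 -0.922] y [-0.142 -0.99  -0.007] F [-1.2  2.9  0.4] open 0.0004 g 1.030871020630002 q [ 0.79  0.12 -0.86  0.77 -0.46 -0.04]
tip jig [-0.091   0.1294  0.1364] hinge-rel y,z [0.0594 0.0744] F [-1.2  2.9  0.4]
```

```bash

python3 -m handwheel '[[0,0.5,0,0,0,0,0],[0,0.5,0,0,0,0,0],[0,0.5,0,0,0,0,0],[0,0.5,0,0,0,0,0],[0,0.5,0,0,0,0,0]]'
python3 -m handwheel '[[0,0.5,0,0,0,0,0],[0,0.5,0,0,0,0,0],[0,0.5,0,0,0,0,0],[0,0.5,0,0,0,0,0],[0,0.5,0,0,0,0,0]]'
python3 - <<'E'
from h import *
from station import viewer
go();jig()
t=viewer.grab_frame('top')['image'];s=viewer.grab_frame('side')['image']
cv2.imwrite('pics/c6.png',np.hstack([cv2.resize(t[80:230,200:360],(400,375)),cv2.resize(s[130:280,330:490],(400,375))]))
E
```

```text
time_s: 23.22
position: [0.5437, 0.1765, 0.1523]
ee_rot: [0.978, -0.07, 0.198, 0.01]
force: [-1.6, 3.7, 2.2]
opening: 0.0005
gripper_force: 2.0
time_s: 23.85
position: [0.5397, 0.1511, 0.1513]
ee_rot: [0.978, -0.071, 0.197, 0.011]
force: [2.1, 4.6, -1.7]
opening: 0.0006
gripper_force: 2.3
t 23.85 p [0.5397 0.1511 0.1513] z [ 0.384 -0.049 -0.922] y [-0.142 -0.99  -0.007] F [ 2.1  4.6 -1.7] open 0.0006 g 2.282780148962047 q [ 0.71  0.08 -0.92  0.79 -0.42  0.01]
tip jig [-0.0918  0.0791  0.1356] hinge-rel y,z [0.0091 0.0736] F [ 2.1  4.6 -1.7]
```

View pics/c6.png

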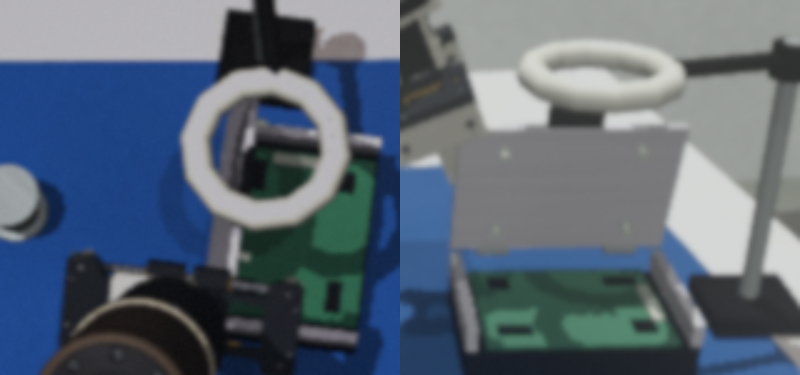

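The lid has swung forward past upright, to about 1.25 rad, and the tool stays about 35 mm clear of the ring. I'll keep pushing.

```bash

python3 -m handwheel '[[0,0.6,0,0,-0.03,0,0],[0,0.6,0,0,-0.03,0,0],[0,0.6,0,0,-0.02,0,0],[0,0.6,0,0,-0.02,0,0],[0,0.6,0,0,-0.02,0,0]]'
python3 -m handwheel '[[-0.15,0.6,0.3,0,0,0,0],[-0.15,0.6,0.3,0,0,0,0],[-0.15,0.6,0.3,0,0,0,0],[-0.15,0.6,0.3,0,0,0,0],[-0.15,0.6,0.3,0,0,0,0]]'
python3 -c "
from h import *
go(None,1.44,-.3);jig()"
```

```text
time_s: 24.58
position: [0.535, 0.1212, 0.1509]
ee_rot: [0.988, -0.071, 0.137, 0.007]
force: [0.7, 3.9, 0.3]
opening: 0.0006
gripper_force: 1.7
time_s: 25.2
position: [0.5278, 0.0916, 0.1344]
ee_rot: [0.988, -0.071, 0.138, 0.007]
force: [-0.3, 3.5, 1.6]
opening: 0.0005
gripper_force: 1.3
t 25.2 p [0.5278 0.0916 0.1344] z [ 0.272 -0.034 -0.962] y [-0.143 -0.99  -0.006] F [-0.3  3.5  1.6] open 0.0005 g 1.2890336732380092 q [ 0.65  0.1  -0.8   0.4  -0.5   0.44]
turn [-0.002  0.023 -0.014]
tip jig [-0.0979  0.0185  0.118 ] hinge-rel y,z [-0.0515  0.056 ] F [-0.3  3.5  1.6]
```

```bash

python3 -m handwheel '[[0.3,0.6,0.3,0,0,0,0],[0.3,0.6,0.4,0,0,0,0],[0.3,0.6,0.4,0,0,0,0],[0.3,0.6,0.4,0,0,0,0],[0.2,0.6,0.4,0,0,0,0],[0,0.4,0.3,0,0,0,0]]'
python3 - <<'E'
from h import *
from station import viewer
go();jig()
s=viewer.grab_frame('side')['image']
cv2.imwrite('pics/c7.png',cv2.resize(s[110:300,310:510],(600,570)))
E
```

```text
time_s: 25.95
position: [0.5428, 0.0555, 0.117]
ee_rot: [0.988, -0.071, 0.138, 0.007]
force: [0.6, 1.5, 0.8]
opening: 0.0004
gripper_force: 0.9
t 25.95 p [0.5428 0.0555 0.117 ] z [ 0.272 -0.033 -0.962] y [-0.143 -0.99  -0.006] F [0.6 1.5 0.8] open 0.0004 g 0.9098377637565136 q [ 0.55  0.13 -0.81  0.41 -0.44  0.52]
tip jig [-0.0782 -0.0153  0.1006] hinge-rel y,z [-0.0853  0.0386] F [0.6 1.5 0.8]
```

View pics/c7.png

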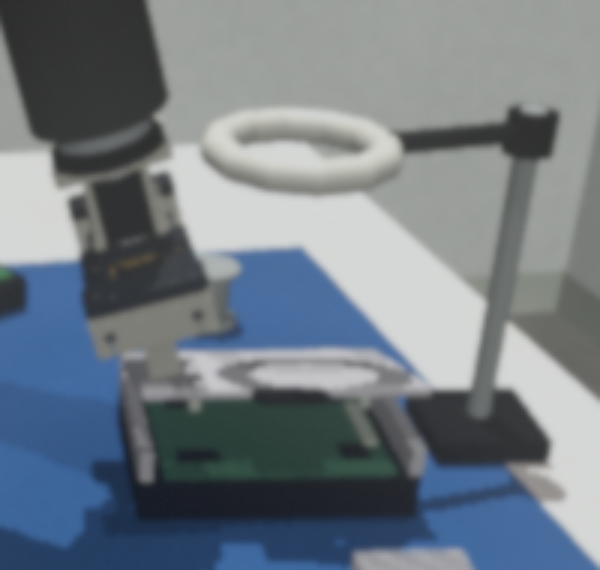

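The lid is nearly shut (about 0.3 rad), with the fingers on its upper face near the -x end and clear of the ring. I'll push it down slowly.

```bash

python3 -m handwheel '[[0,0.3,0.4,0,0,0,0],[0,0.3,0.4,0,0,0,0],[0,0.3,0.4,0,0,0,0],[0,0.2,0.4,0,0,0,0],[0,0.1,0.3,0,0,0,0]]'
python3 -c "
from h import *
go();jig()"
python3 -m handwheel '[[-0.05,0,0.2,0,0,0,0],[-0.05,0,0.2,0,0,0,0],[0,0,0,0,0,0,0]]'
python3 -c "
from h import *
go();jig()"
```

```text
time_s: 26.62
position: [0.5458, 0.0431, 0.0984]
ee_rot: [0.988, -0.071, 0.138, 0.007]
force: [-1.2, 1.8, 1.5]
opening: 0.0003
gripper_force: 0.9
t 26.625 p [0.5458 0.0431 0.0984] z [ 0.271 -0.034 -0.962] y [-0.143 -0.99  -0.006] F [-1.2  1.8  1.5] open 0.0003 g 0.8778898013326852 q [ 0.51  0.16 -0.84  0.46 -0.37  0.5 ]
tip jig [-0.0737 -0.0273  0.0821] hinge-rel y,z [-0.0973  0.0201] F [-1.2  1.8  1.5]
time_s: 27.0
position: [0.5459, 0.0432, 0.0944]
ee_rot: [0.988, -0.071, 0.138, 0.007]
force: [-0.7, -0.2, 0.3]
opening: 0.0005
gripper_force: 0.1
t 27.0 p [0.5459 0.0432 0.0944] z [ 0.271 -0.034 -0.962] y [-0.143 -0.99  -0.006] F [-0.7 -0.2  0.3] open 0.0005 g 0.1325140800950919 q [ 0.51  0.17 -0.85  0.48 -0.36  0.48]
tip jig [-0.0736 -0.0271  0.0781] hinge-rel y,z [-0.0971  0.0161] F [-0.7 -0.2  0.3]
```

```bash

python3 -m handwheel '[[-0.03,0,0.1,0,0,0,0],[-0.03,0,0.1,0,0,0,0],[-0.03,0,0.1,0,0,0,0],[0,0,0,0,0,0,0]]'
python3 -m handwheel '[[-0.03,0,0.1,0,0,0,0],[0,0,0,0,0,0,0]]'
python3 -m handwheel '[[-0.03,0,0.1,0,0,0,0],[0,0,0,0,0,0,0]]'
```

```text
time_s: 27.5
position: [0.5461, 0.0435, 0.0915]
ee_rot: [0.988, -0.071, 0.138, 0.007]
force: [0.5, -1.1, 1.2]
opening: 0.0004
gripper_force: 0.6
time_s: 27.75
position: [0.5461, 0.0435, 0.0905]
ee_rot: [0.988, -0.071, 0.138, 0.007]
force: [-0.3, 0.0, 1.0]
opening: 0.0004
gripper_force: 0.6
time_s: 28.0
position: [0.5461, 0.0435, 0.0894]
ee_rot: [0.988, -0.071, 0.138, 0.007]
force: [0.4, -1.1, 1.7]
opening: 0.0008
gripper_force: 0.6
```

```bash

python3 -m handwheel '[[-0.03,0,0.1,0,0,0,0],[0,0,0,0,0,0,0]]'
python3 -m handwheel '[[-0.015,0,0.05,0,0,0,0],[0,0,0,0,0,0,0]]'
python3 -m handwheel '[[-0.015,0,0.05,0,0,0,0],[0,0,0,0,0,0,0]]'
python3 -m handwheel '[[-0.015,0,0.05,0,0,0,0],[0,0,0,0,0,0,0]]'
```

```text
time_s: 28.25
position: [0.5462, 0.0435, 0.0887]
ee_rot: [0.988, -0.071, 0.138, 0.007]
force: [-1.8, -1.0, 5.0]
opening: 0.0004
gripper_force: 2.7
time_s: 28.5
position: [0.5463, 0.0434, 0.0885]
ee_rot: [0.988, -0.071, 0.138, 0.007]
force: [-3.4, -1.8, 10.2]
opening: 0.0005
gripper_force: 4.5
time_s: 28.75
position: [0.5463, 0.0434, 0.0883]
ee_rot: [0.988, -0.071, 0.139, 0.007]
force: [-6.6, -2.1, 13.9]
opening: 0.0003
gripper_force: 6.6
time_s: 29.0
position: [0.5464, 0.0434, 0.0881]
ee_rot: [0.988, -0.071, 0.139, 0.007]
force: [-9.0, -1.6, 16.9]
opening: 0.0003
gripper_force: 8.8
```

```bash

python3 -m handwheel '[[0,0,0,0,0,0,0],[0,0,0,0,0,0,0],[0,0,0,0,0,0,0],[0,0,0,0,0,0,0],[0,0,0,0,0,0,0],[0,0,0,0,0,0,0]]'
python3 -m handwheel '[[0.06,0,-0.2,0,0,0,0],[0,0,-0.5,0,0,0,0],[0,0,-2,0,0,0,0],[0,0,-4,0,0,0,0],[-2,0,-4,0,0,0,0],[-2,0,-4,0,0,0,0],[0,0,0,0,0,0,0]]'
python3 - <<'E'
from h import *
from station import viewer
go()
s=viewer.grab_frame('side')['image']
cv2.imwrite('pics/c8.png',cv2.resize(s[130:480,290:560],(540,600)))
E
```

```text
time_s: 29.75
position: [0.5464, 0.0434, 0.0881]
ee_rot: [0.988, -0.071, 0.139, 0.007]
force: [-8.9, -2.2, 17.1]
opening: 0.0009
gripper_force: 8.7
time_s: 30.62
position: [0.4684, 0.0551, 0.2204]
ee_rot: [0.988, -0.071, 0.14, 0.004]
force: [0.0, 0.1, 0.1]
opening: 0.0003
gripper_force: 0.0
t 30.625 p [0.4684 0.0551 0.2204] z [ 0.276 -0.029 -0.961] y [-0.141 -0.99  -0.011] F [0.  0.1 0.1] open 0.0003 g 0.0 q [ 0.69 -0.14 -0.76  0.29 -0.76  0.55]
```

View pics/c8.png

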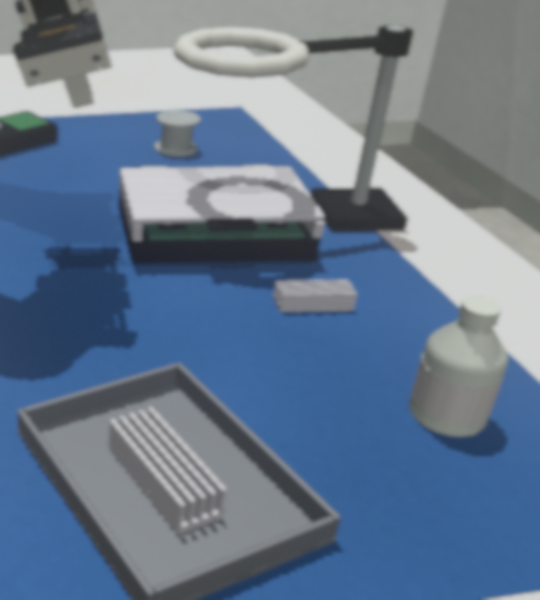

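The lid lies level on the rails at about (220,195), the heat sink is in the tray, the bystanders are in place and the arm is clear.

```bash
python3 -c "
from station import job
print(job.hand_in())"
```

```text
the job is handed in; nothing more can be done
None
```

The heat sink lies flat, fins up, in the middle of the tray, and the lid is shut after being pressed at about 19 N for 0.75 s; I handed in at about 31 s with the arm clear, and no verdict came back.

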